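# Seat a marble finial cap on its dowel and press it home

## Robot

A 6-joint arm with a two-finger parallel gripper is mounted at the origin on the work surface. World frame = base frame: x ahead of the robot, y to its left, z up, the work surface at z = 0. Lengths are in m, angles in rad, forces in N, time in s.
With the tool pointing down it reaches from about 0.25 to 0.8 m from the base axis. Payload 8.5 kg.
Tool frame: the origin (TCP) lies at the centre of the arm's flange, where the gripper is bolted on; the fingertips stand tip_extent ahead of it and the grasp point (between the pads) lies 155 mm ahead of it (tip_extent is the distance from the TCP to the fingertips, in m); z points along the fingers, y is the line along which they close (so a half turn about z gives the same grasp; the last joint's range is limited). The gripper opens to 85 mm and grips with 20 to 120 N. Pads are 22 mm wide; open, the fingers measure 114 mm over their backs; the gripper's body (76 mm by 85 mm) begins 54 mm behind the grasp point. The pads swing forward as they close: fully open they stand 13 mm farther back than shut.
Start: joints at [1.283, 0.238, -0.013, 1.319, 0, 1.571], TCP at [0.149, 0.503, 0.405] pointing down, gripper open.
Joint ranges: [-2.66, 2.66], [-1.03, 1.9], [-1.14, 1.46], [-1.82, 2.27], [-1.45, 1.34], [-3.14, 3.14]. Speed limits (rad/s): [2.22, 2.22, 2.79, 3.14, 3.14, 3.14].

## Interface

Orientations are given as a 3x3 rotation matrix whose columns are the frame's x, y, z axes.
In Python, from plant import state, snapshot, job_done, tip_extent gives the robot as it stands.
- The arm moves only by the tool drive_tool, never from a script. Its argument "motion" is a list of rows, each a list of 3 entries, a list of its own where there are three numbers: the turn, a rotation vector about the tool's x, y, z in rad, then the shift along the tool's x, y, z in mm, then the closure, from -1 (fully open) to 1 (shut), so that 0 is half open. A call has exactly 5 rows; each row is the pose to reach, as a shift and turn from the pose commanded when the call began, along the tool's axes at that moment; what a row does not reach only later rows make up. A row lasts 1/8 s, in which the tool goes at most 62.5 mm and 10.7 degrees, less where a joint would pass 70% of its speed; a pose out of reach is approached as far as the arm can. A call with a gripper value outside its range is refused whole. The fingers move at their own pace and stop on an object; "newtons" is the grip in N (left out, the last holds). Time passes only in rows, so rows that repeat a pose let the fingers close, or fill a call up. It gives the time, the measured TCP pose, the force, the opening and the grip force at its end, in the units of the state.
- state(): the state, without advancing time (a new reading comes with each control period).
- snapshot(name): name is "scene" or "top" or "wrist"; returns a dict with "image" (480x640x3 uint8, red, green, blue), "range_z" (480x640 float32, m along the optical axis (not along the pixel's ray), 0 where there is no reading), "camera_matrix" (3x3 intrinsics, pixels), "rvec" (rotation vector, rad) and "tvec" (3), from world to camera coordinates, as OpenCV has them. Camera axes: x right, y down, z forward; pixel columns grow to the right and rows downward; lengths in m; the calibration is good to about 2 mm. A picture is of the moment at which its call begins.
- job_done(): hands the job in; it is judged then, once.
The state is a dict: "time": time; "qpos": joint angles; "joint_velocities": joint speeds; "tau": joint torques, N m; "ee_pos": TCP position; "orientation": TCP orientation; "wrist_force": force on the tool from outside, world axes, zero at the start; "torque": the same for the moment, N m; "opening": finger opening in m; "grip_force": force on a finger pad.
Only numpy, scipy, OpenCV 4.12 (cv2) and the standard library are available. Lean on these libraries where they do the work, as an engineer would, in place of code of your own. Each camera call takes 0.05 s, during which the arm holds its last target. There are 200 camera calls.

## Task

Pick up the marble cap by its square neck, bring it low over the length of stone coping and slide it along the trough, square with the coping, until the socket underneath finds the brass dowel and the cap drops onto it. Press it fully down, flush on the stone, and finish while still holding it pressed there with a firm push of about 15 N, as one does while the bedding sets. Leave the jar, the mallet and the chisel where they are.

Things in the scene. Friction and masses are not known exactly. Their poses are not given: they have to be found in the camera images.
- cap_mid (a point): Centre of the loose white marble finial cap, half-way up (38 mm above its underside). Square base 80 x 80 x 26 mm, on it a square neck 34 x 34 mm to grip by, plain from 26 to 68 mm above the underside; low stepped top at 77 mm. 0.4 to 0.7 kg. Sides lie along this point's x and y (all four alike), z up. Starts upright on the bench, left or right of the coping.
- cap_socket (a point): Middle of the cap's underside, 38 mm below cap_mid, same axes: the mouth of an unseen square blind socket, 17 x 17 mm and 15 mm deep, sides along x and y.
- coping_top (a point): Middle of the top face of the fixed cream stone coping: 120 mm (x) by 220 mm (y) by 60 mm high, z up; this point is 60 mm above the bench. A trough 24 mm wide, 8 mm deep runs its whole length (y) in the middle of the top. Seated, the cap's underside is flat on the top face (cap_mid 38 mm above this point).
- trough (a point): Middle of the trough's floor, 8 mm below coping_top, same axes. A fixed upright brass dowel, 14 mm thick, 18 mm high (10 mm above the top face; last 4 mm coned to an 8 mm flat), stands on the centre line x = 0 at an unknown y from -16 to +16 mm. It has no reading: find it by feel with the cap, or see it from above before it is covered.
- jar_mid (a point): Centre of a loose putty jar with a yellow lid, 68 mm in diameter, 85 mm high; stands on the other side from the cap. Leave it.
- mallet_mid (a point): A loose round wooden mallet standing on its head, handle up, 92 mm in diameter, 184 mm high; this point is 50 mm above the bench on its axis. Leave it.
- chisel_mid (a point): A loose steel stone chisel lying on the bench, about 185 mm long along this point's x, 16 mm thick (handle to -x, 26 mm wide blade to +x); this point is 8 mm above the bench. Leave it.
There are look-alikes about, which are no part of the job. Leave any purple look-alike of the part that bears cap_mid alone.

How it is judged:
By the outcome, as a careful person would: the job done as asked, in the order asked, and still so for the second after the job is handed in, while the arm keeps its last pose, push and grip.
It also fails if it takes over 58 s, if anything falls off the work surface, if the arm or the gripper's body presses on something with over 40 N, if the wrist force passes 120 N, or if a joint passes its speed limit or range.

## Working session

There is one attempt and no reset: what is moved stays moved. The work goes in short steps, Python scripts to look and compute and a tool call to move; the robot and the scene stay as the last step left them, time stands still between calls to the robot, and variables do not carry over. Pictures are saved under pics/ and viewed, at most 10 in all, crops included, and the job is handed in when it is done.

Besides the shell and the picture viewer there is one more tool, called after "Emit:" as name(argument=value, ...), one argument or row to a line, values as JSON. drive_tool: Moves the arm, as the interface text tells. Its arguments: {"type":"object","properties":{"motion":{"type":"array"},"newtons":{"type":"number"}},"required":["motion"]}

```bash
mkdir -p pics; cat > h.py <<'E'
import numpy as np, cv2
from plant import state, snapshot, job_done, tip_extent
def cam(s):
    R,_=cv2.Rodrigues(np.array(s["rvec"],float)); return np.array(s["camera_matrix"]),R,np.array(s["tvec"],float).ravel()
def ray(s,uv,z):
    K,R,t=cam(s); uv=np.atleast_2d(np.array(uv,float)); d=(np.linalg.inv(K)@np.c_[uv,np.ones(len(uv))].T).T@R
    c=-R.T@t; return c+d*((z-c[2])/d[:,2])[:,None]
def cloud(s):
    K,R,t=cam(s); v,u=np.mgrid[:480,:640]; z=s["range_z"]
    p=np.stack([(u-K[0,2])/K[0,0]*z,(v-K[1,2])/K[1,1]*z,z],-1)
    P=(p-t)@R; P[z==0]=np.nan; return P
def save(n,im): cv2.imwrite(f"pics/{n}.png",np.ascontiguousarray(im[...,::-1]))
E
python3 - <<'E'
from h import *
import pickle
S={n:snapshot(n) for n in("top","scene")}
pickle.dump(S,open("s0.pkl","wb"))
save("top0",S["top"]["image"]);save("scene0",S["scene"]["image"])
s=state();print(tip_extent if not callable(tip_extent) else tip_extent(),s)
E
```

```text
0.1734 {'time': 0.1, 'qpos': array([ 1.28297875e+00,  2.38723173e-01, -1.41670101e-02,  1.31919152e+00,
       -1.93452290e-05,  1.57081041e+00]), 'joint_velocities': array([-0.0004986 , -0.00226873,  0.00172392, -0.00075653,  0.00087754,
       -0.00072224]), 'tau': array([-9.67363849e-04, -5.39719105e+01,  3.47000706e+01,  1.33900641e-02,
       -4.77128208e-05,  8.92906826e-06]), 'ee_pos': array([0.14898769, 0.50326385, 0.40414166]), 'orientation': array([[-9.58861671e-01,  2.83873520e-01, -3.46317998e-04],
       [ 2.83873731e-01,  9.58860872e-01, -1.23799534e-03],
       [-1.93633163e-05, -1.28537686e-03, -9.99999174e-01]]), 'wrist_force': array([-0.20222288,  0.32579412, -0.60541559]), 'torque': array([-0.05589753, -0.00991985, -0.05249084]), 'grip_force': 0.0, 'opening': 0.08590299018994038}
```

View pics/top0.png

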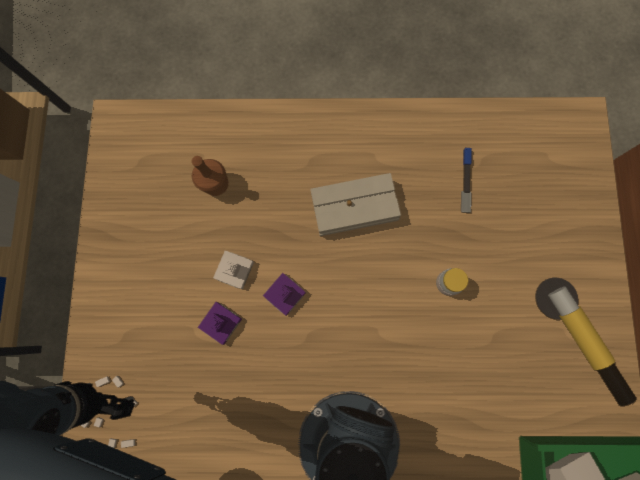

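View pics/scene0.png

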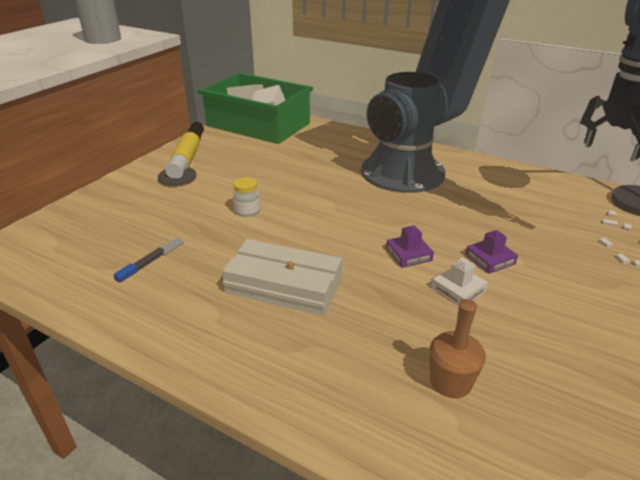

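The top view shows the white cap at (235,268) and two purple look-alikes at (285,293) and (220,322). The coping is at (356,205) with the dowel at (350,202), the jar at (454,282), the mallet at (210,177) and the chisel at (467,180). Things that could be taken for the cap: white (235,268), purple (285,293), purple (220,322). I choose the white one and will check it in a close crop.

```bash
python3 - <<'E'
from h import *
import pickle
S=pickle.load(open("s0.pkl","rb"))
for n in S:
    s=S[n];P=cloud(s);im=s["image"];hsv=cv2.cvtColor(im,cv2.COLOR_RGB2HSV)
    K,R,t=cam(s);print(n,"cam",-R.T@t)
    # regions by world position from cloud
    X,Y,Z=P[...,0],P[...,1],P[...,2]
    seed={"top":((235,268),(356,205)),"scene":((460,285),(283,275))}[n]
    up=(Z>0.012).astype(np.uint8)
    nl,lab,st,ce=cv2.connectedComponentsWithStats(up)
    for k in range(1,nl):
        if st[k,4]>60:
            m=lab==k; print(k,st[k],np.round([np.nanmin(X[m]),np.nanmax(X[m]),np.nanmin(Y[m]),np.nanmax(Y[m]),np.nanmax(Z[m])],3),np.median(im[m],0))
t=S["top"]["image"]
save("crop0",np.hstack([cv2.resize(t[225:345,185:325],(398,340),interpolation=2),cv2.resize(t[160:250,300:410],(400,340),interpolation=2)]))
E
```

```text
top cam [0.28143688 0.03181657 1.24210469]
1 [464 148   8  45 245] [ 0.655  0.784 -0.345 -0.318  0.025] [54. 50. 44.]
2 [ 191  156   37   39 1081] [0.642 0.731 0.329 0.417 0.185] [91. 59. 36.]
3 [ 310  173   91   63 3953] [ 0.533  0.696 -0.135  0.104  0.074] [146. 132. 109.]
4 [213 251  40  38 953] [0.39  0.489 0.26  0.36  0.081] [168. 150. 129.]
5 [436 268  32  28 676] [ 0.373  0.44  -0.294 -0.231  0.091] [162. 129.  55.]
6 [263 273  43  43 975] [0.32  0.43  0.116 0.226 0.08 ] [81. 43. 82.]
7 [ 536  278  101  128 3354] [ 0.102  0.419 -0.699 -0.491  0.069] [122. 101.  46.]
8 [ 197  302   44   43 1018] [0.245 0.353 0.286 0.396 0.081] [81. 42. 83.]
12 [    0   381   176    99 11152] [0.112 0.206 0.205 0.572 0.757] [23. 25. 25.]
17 [ 300  394   98   86 6059] [-0.078  0.122 -0.118  0.124  0.285] [29. 30. 29.]
26 [ 521  437  119   43 3539] [-0.073  0.033 -0.713 -0.416  0.136] [39. 80. 41.]
39 [619 472  21   8  94] [-0.057 -0.044 -0.672 -0.622  0.086] [104.  95.  78.]
scene cam [1.32218919 0.47016011 0.72003315]
1 [    0     0   253   150 25303] [-0.789  0.515 -2.501 -1.085  0.344] [115.  89.  80.]
2 [  292     0   348   191 31804] [-2.124  0.195 -1.207  0.556  0.543] [77. 77. 66.]
5 [ 197   72  116   70 5596] [-0.198  0.041 -0.743 -0.415  0.145] [53. 89. 49.]
7 [ 157  122   47   63 1394] [ 0.1    0.424 -0.7   -0.491  0.068] [152.5 144.   64. ]
8 [233 177  27  38 876] [ 0.377  0.449 -0.299 -0.232  0.089] [168. 154. 119.]
9 [612 185  28  28 585] [-0.219 -0.072  0.551  0.62   0.026] [78. 71. 66.]
11 [ 386  225   48   40 1149] [0.338 0.437 0.115 0.226 0.08 ] [105.  62. 102.]
13 [ 465  230   53   41 1227] [0.273 0.358 0.283 0.394 0.08 ] [104.  61. 102.]
14 [ 222  239  120   74 5886] [ 0.535  0.704 -0.138  0.103  0.073] [181. 169. 145.]
17 [113 247  51  33 369] [ 0.66   0.79  -0.346 -0.319  0.023] [76. 78. 95.]
20 [ 429  258   58  138 4831] [0.406 0.735 0.256 0.418 0.187] [134.  99.  62.]
```

View pics/crop0.png

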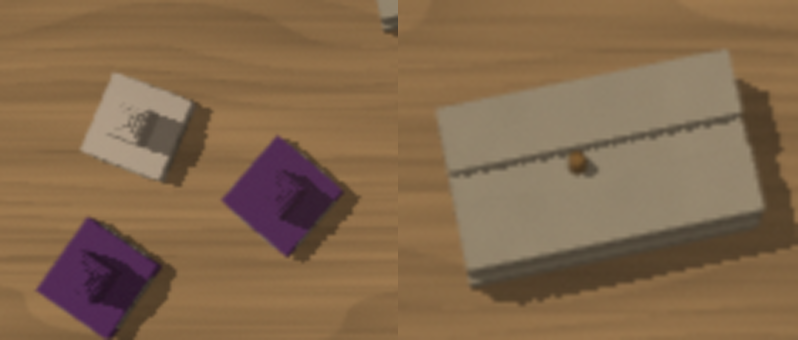

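The crop shows the white cap (at about (137,125) in the left half, top-view (235,268)) with purple ones to its right and below. The dowel is clear in the trough at (578,160) in the right half.

```bash
python3 - <<'E'
from h import *
import pickle
S=pickle.load(open("s0.pkl","rb"))
for n,bc,bp in(("top",(213,251,40,38),(310,173,91,63)),("scene",(432,258,56,45),(222,239,120,74))):
    s=S[n];P=cloud(s);Z=P[...,2]
    for nm,b,zlo,zhi,z in(("cap",bc,.019,.033,.026),("neck",bc,.06,.09,.077),("coping",bp,.053,.067,.060)):
        m=np.zeros(Z.shape,bool);x,y,w,h=b;m[y-2:y+h+2,x-2:x+w+2]=1;m&=(Z>zlo)&(Z<zhi)
        mm=cv2.morphologyEx(m.astype(np.uint8),cv2.MORPH_OPEN,np.ones((2,2)));v,u=np.nonzero(mm)
        W=ray(s,np.c_[u,v],z)[:,:2].astype(np.float32)
        r=cv2.minAreaRect(W*1000);print(n,nm,len(u),"medZ",np.median(Z[m]).round(4),np.round(r[0],1),np.round(r[1],1),round(r[2],1))
    # dowel by colour
    x,y,w,h=bp;hsv=cv2.cvtColor(s["image"],cv2.COLOR_RGB2HSV)
    m=np.zeros(Z.shape,bool);m[y+12:y+h-15,x+18:x+w-18]=1
    q=(hsv[...,1]>110)&m;v,u=np.nonzero(q);c=(u.mean(),v.mean());print(n,"dowel",len(u),c,[ray(s,c,z)[0].round(4) for z in(.06,.066,.07)])
    # trough line: dark pixels on top
E
```

```text
top cap 685 medZ 0.0247 [436.7 306.5] [82.8 81.5] 70.5
top neck 182 medZ 0.0702 [435.9 304.7] [35.2 33.5] 70.4
top coping 2946 medZ 0.0586 [612.4 -18.2] [121.3 219.4] 11.7
top dowel 25 (np.float64(348.92), np.float64(202.56)) [array([ 6.132e-01, -2.000e-04,  6.000e-02]), array([ 0.6115, -0.    ,  0.066 ]), array([6.104e-01, 1.000e-04, 7.000e-02])]
scene cap 861 medZ 0.0266 [412.5 325.8] [ 86.3 170.5] 68.9
scene neck 248 medZ 0.0705 [461.2 313.7] [39.8 44.7] 64.9
scene coping 3722 medZ 0.0605 [623.7 -12.6] [129.4 222.7] 11.5
scene dowel 46 (np.float64(297.2826086956522), np.float64(261.60869565217394)) [array([0.5943, 0.0034, 0.06  ]), array([0.601 , 0.0076, 0.066 ]), array([0.6054, 0.0104, 0.07  ])]
```

Emit:
drive_tool(
  motion=[
    [[0,0,0.05],[-60,-20,0],-1],
    [[0,0,0.05],[-120,-40,0],-1],
    [[0,0,0.05],[-180,-60,0],-1],
    [[0,0,0.05],[-240,-80,0],-1],
    [[0,0,0.05],[-290,-95,0],-1],
  ],
)

```text
time: 0.72
ee_pos: [0.4016, 0.3284, 0.4045]
orientation: [[-0.943, 0.332, -0.0], [0.332, 0.943, -0.0], [0.0, -0.0, -1.0]]
wrist_force: [-0.0, 1.1, -0.1]
opening: 0.0852
grip_force: 0.0
```

```bash
python3 - <<'E'
from h import *
import pickle
s=snapshot("wrist");pickle.dump(s,open("w1.pkl","wb"));save("w1",s["image"])
K,R,t=cam(s);print(-R.T@t,R[2]);a=state();print(a["ee_pos"],a["orientation"].round(3),a["time"])
P=cloud(s);print(np.isfinite(P).mean())
E
```

```text
[0.325242   0.35537712 0.37351008] [ 0.29496008 -0.10362083 -0.94987435]
[0.40563872 0.32583399 0.40427038] [[-0.942  0.335  0.002]
 [ 0.335  0.942 -0.002]
 [-0.003 -0.001 -1.   ]] 0.775
0.995966796875
```

View pics/w1.png

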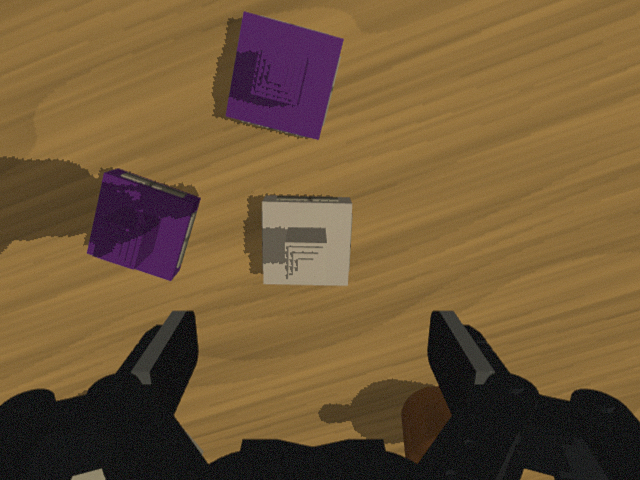

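The wrist view shows the white cap at (307,242), nearly square to the fingers, with the purple ones at (290,75) and (145,225). I measure the cap here, then look at the coping.

```bash
cat >> h.py <<'E'
def rect(s,m,z):
    m=cv2.morphologyEx(m.astype(np.uint8),cv2.MORPH_OPEN,np.ones((3,3)))
    n,l,st,_=cv2.connectedComponentsWithStats(m);m=(l==1+np.argmax(st[1:,4]))
    v,u=np.nonzero(m);W=ray(s,np.c_[u,v],z)[:,:2].astype(np.float32)*1000
    r=cv2.minAreaRect(W);return len(u),np.round(r[0],1),np.round(r[1],1),round(r[2],2),W.mean(0).round(1)
E
python3 - <<'E'
from h import *
import pickle
s=pickle.load(open("w1.pkl","rb"));P=cloud(s);Z=P[...,2]
b=np.zeros(Z.shape,bool);b[190:295,255:360]=1
for zl,zh,z in((.02,.032,.026),(.072,.085,.077),(.064,.071,.068),(.05,.09,.077)):
    m=b&(Z>zl)&(Z<zh);print(z,np.median(Z[m]),rect(s,m,z),np.nanmean(P[m],0).round(4))
a=state();R=a["orientation"];c=np.array([.4365,.3055,a["ee_pos"][2]]);print("tool shift to cap est",R.T@(c-a["ee_pos"]))
E
```

```text
0.026 0.025710184668436165 (5147, array([439.5, 309. ]), array([79.9, 81.3]), 69.23, array([433.4, 311.4], dtype=float32)) [0.4335 0.3114 0.0257]
0.077 0.07425220652971226 (563, array([438.9, 309.1]), array([19.3, 19.8]), 70.56, array([439.1, 309.5], dtype=float32)) [0.4394 0.3091 0.0748]
0.068 0.06845108411388219 (480, array([439.4, 309.1]), array([33.8, 35.1]), 68.51, array([432.9, 314.5], dtype=float32)) [0.4369 0.3103 0.0687]
0.077 0.07048272075374754 (1875, array([434.1, 311.3]), array([32.5, 38.7]), 69.35, array([433.7, 311.3], dtype=float32)) [0.4363 0.3103 0.0695]
tool shift to cap est [-0.03588668 -0.00883313  0.00010741]
```

Emit:
drive_tool(
  motion=[
    [[0,0,-0.15],[-30,-60,0],-1],
    [[0,0,-0.3],[-60,-120,0],-1],
    [[0,0,-0.45],[-70,-180,0],-1],
    [[0,0,-0.55],[-70,-240,0],-1],
    [[0,0,-0.55],[-70,-240,0],-1],
  ],
)

```text
time: 1.4
ee_pos: [0.3852, 0.0775, 0.4047]
orientation: [[-0.978, -0.207, -0.001], [-0.207, 0.978, -0.001], [0.001, -0.001, -1.0]]
wrist_force: [-0.1, -0.4, 1.0]
opening: 0.0853
grip_force: 0.0
```

```bash
python3 - <<'E'
from h import *
import pickle
s=snapshot("wrist");pickle.dump(s,open("w2.pkl","wb"));save("w2",s["image"])
P=cloud(s);Z=P[...,2];m=(Z>.054)&(Z<.066);m[300:]=0
print(rect(s,m,.06),np.median(Z[m]))
a=state();print(a["ee_pos"],a["orientation"].round(3),a["time"])
E
```

```text
(203, array([364.6, 157.5]), array([ 4.9, 33.5]), 50.47, array([364.4, 157.9], dtype=float32)) 0.0590845984574248
[0.38587168 0.07861148 0.40482337] [[-0.978 -0.207  0.   ]
 [-0.207  0.978 -0.   ]
 [-0.    -0.    -1.   ]] 1.45
```

View pics/w2.png

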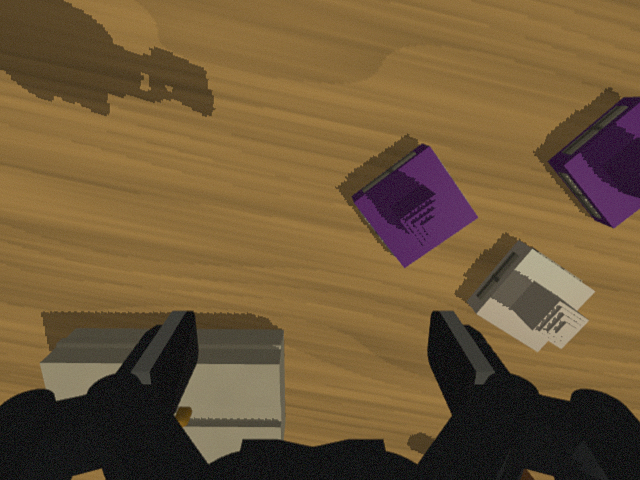

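The picture shows the coping at the lower left, partly behind the fingers, with the dowel at (183,415). I need to stand further over it.

Emit:
drive_tool(
  motion=[
    [[0,0,0],[-50,-40,0],-1],
    [[0,0,0],[-95,-75,0],-1],
    [[0,0,0],[-140,-110,0],-1],
    [[0,0,0],[-165,-130,0],-1],
    [[0,0,0],[-165,-130,0],-1],
  ],
)

```text
time: 2.08
ee_pos: [0.5777, -0.0115, 0.403]
orientation: [[-0.978, -0.21, -0.001], [-0.21, 0.978, 0.0], [0.001, 0.0, -1.0]]
wrist_force: [0.0, 0.3, -0.3]
opening: 0.0854
grip_force: 0.0
```

```bash
python3 - <<'E'
from h import *
import pickle
s=snapshot("wrist");pickle.dump(s,open("w3.pkl","wb"));save("w3",s["image"])
P=cloud(s);Z=P[...,2];m=(Z>.054)&(Z<.066);m[330:]=0
print(rect(s,m,.06),np.median(Z[m]))
hsv=cv2.cvtColor(s["image"],cv2.COLOR_RGB2HSV)
q=(hsv[...,1]>120)&(Z>.055)&(Z<.075);v,u=np.nonzero(q);c=(np.median(u),np.median(v));print(len(u),c,ray(s,c,.068))
a=state();print(a["ee_pos"],a["orientation"].round(3),a["time"])
E
```

```text
(16212, array([580.4, -24.7]), array([ 49. , 219.8]), 11.47, array([580. , -24.9], dtype=float32)) 0.05977067329923691
776 (np.float64(621.0), np.float64(19.0)) [[0.40204773 0.16537613 0.068     ]]
[ 0.57636351 -0.01109943  0.40341355] [[-0.978 -0.21  -0.002]
 [-0.21   0.978  0.   ]
 [ 0.002  0.001 -1.   ]] 2.125
```

View pics/w3.png

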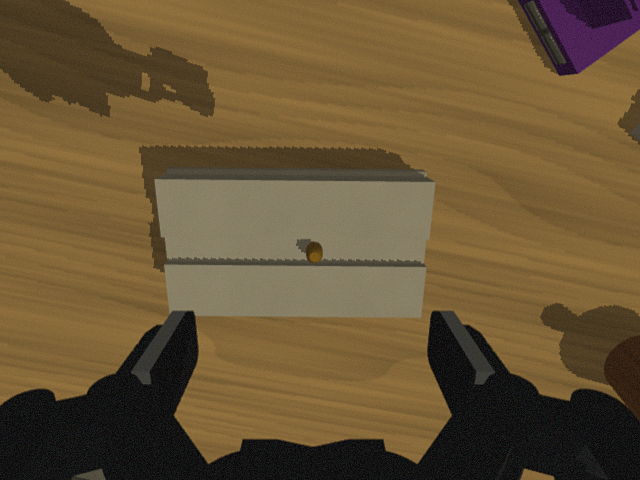

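The whole coping top shows, corners about (155,180) to (424,317), with the dowel at (315,251) just above the trough line. I measure both parts of the top and the dowel.

```bash
python3 - <<'E'
from h import *
import pickle
s=pickle.load(open("w3.pkl","rb"))
P=cloud(s);Z=P[...,2];m=(Z>.056)&(Z<.064);m[325:]=0;m[:,:140]=0;m[:,450:]=0
v,u=np.nonzero(cv2.morphologyEx(m.astype(np.uint8),cv2.MORPH_OPEN,np.ones((3,3))))
W=ray(s,np.c_[u,v],.06)[:,:2].astype(np.float32)*1000
r=cv2.minAreaRect(W);print(r)
hsv=cv2.cvtColor(s["image"],cv2.COLOR_RGB2HSV)
b=np.zeros(Z.shape,bool);b[230:275,290:340]=1
q=(hsv[...,1]>150)&b;v,u=np.nonzero(q);print(len(u),u.min(),u.max(),v.min(),v.max())
h=Z>.0675; h&=b; v2,u2=np.nonzero(h);print("flat",len(u2),np.nanmean(P[h],0),Z[b].max())
c=np.array(r[0])
for z in(.06,.066,.07):
    d=ray(s,(u.mean(),v.mean()),z)[0]; print(z,d)
a=np.radians(r[2]);print("axis",r[2]); D=np.nanmean(P[h],0)[:2]*1000-c
print("local dowel",D@[np.cos(a),np.sin(a)],D@[-np.sin(a),np.cos(a)])
# trough walls in local coords
l=(P[...,:2]*1000-c); lx=l@[np.cos(a),np.sin(a)]; ly=l@[-np.sin(a),np.cos(a)]
t=(Z>.049)&(Z<.0545)&(abs(ly)<100)&(abs(lx)<30);print("trough floor lx",np.percentile(lx[t],[2,50,98]))
E
```

```text
((615.8716430664062, -17.45355987548828), (120.61647033691406, 219.84144592285156), 11.469945907592773)
254 306 321 242 262
flat 143 [ 0.61229063 -0.0019562   0.06932569] nan
0.06 [ 0.61341393 -0.00191962  0.06      ]
0.066 [ 0.61120482 -0.00241986  0.066     ]
0.07 [ 0.60973208 -0.00275335  0.07      ]
axis 11.469945907592773
local dowel -0.4277844974306908 15.899964096274022
trough floor lx [-8.45159243  2.02427074 12.58912498]
```

Emit:
drive_tool(
  motion=[
    [[0,0,0.12],[12,60,0],-1],
    [[0,0,0.24],[24,120,0],-1],
    [[0,0,0.36],[36,180,0],-1],
    [[0,0,0.48],[48,240,0],-1],
    [[0,0,0.57],[60,300,0],-1],
  ],
)

```text
time: 2.75
ee_pos: [0.451, 0.2711, 0.4051]
orientation: [[-0.936, 0.352, 0.0], [0.352, 0.936, 0.0], [-0.0, 0.001, -1.0]]
wrist_force: [1.0, -0.5, -0.1]
opening: 0.0856
grip_force: 0.0
```

```bash
python3 - <<'E'
from h import *
a=state();R=a["orientation"];c=np.array([.4385,.3085,.300]);print(a["ee_pos"],"shift mm",1000*R.T@(c-a["ee_pos"]),"yaw y",np.degrees(np.arctan2(R[1,1],R[0,1])))
E
```

```text
[0.45100478 0.27106032 0.40507337] shift mm [ 24.92096655  30.57254051 105.08462578] yaw y 69.36055763169568
```

Emit:
drive_tool(
  motion=[
    [[0,0,0],[12,15,40],-1],
    [[0,0,0],[25,30,70],-1],
    [[0,0,0],[25,30,105],-1],
    [[0,0,0],[25,30,105],-1],
    [[0,0,0],[25,30,105],-1],
  ],
)

```text
time: 3.38
ee_pos: [0.4403, 0.3059, 0.301]
orientation: [[-0.937, 0.35, 0.001], [0.35, 0.937, 0.001], [-0.001, 0.001, -1.0]]
wrist_force: [0.8, 0.0, 0.4]
opening: 0.0856
grip_force: 0.0
```

```bash
python3 - <<'E'
from h import *
a=state();R=a["orientation"];c=np.array([.4385,.3085,.206]);print(a["ee_pos"],"shift mm",1000*R.T@(c-a["ee_pos"]),"yaw y",np.degrees(np.arctan2(R[1,1],R[0,1])))
s=snapshot("wrist");P=cloud(s);Z=P[...,2];save("w4",s["image"])
b=(abs(P[...,0]-.439)<.07)&(abs(P[...,1]-.309)<.07)
for zl,zh,z in((.022,.03,.026),(.064,.072,.068),(.074,.08,.077)):
    m=b&(Z>zl)&(Z<zh);print(z,rect(s,m,z))
E
```

```text
[0.44027096 0.30591463 0.3010338 ] shift mm [ 2.6236431   1.71286883 95.03381267] yaw y 69.5247807539454
0.026 (10218, array([439.8, 308.8]), array([80.1, 79.7]), 69.43, array([432.6, 311.4], dtype=float32))
0.068 (2376, array([439.4, 309. ]), array([34. , 34.6]), 69.43, array([437.4, 309.5], dtype=float32))
0.077 (584, array([439.3, 308.7]), array([13.4, 13.4]), 69.44, array([439.4, 308.7], dtype=float32))
```

Emit:
drive_tool(
  motion=[
    [[0,0,0],[2,2,30],-1],
    [[0,0,0],[2,2,60],-1],
    [[0,0,0],[2,2,85],-1],
    [[0,0,0],[2,2,95],-1],
    [[0,0,0],[2,2,95],-1],
  ],
)

```text
time: 4.05
ee_pos: [0.4397, 0.3081, 0.2053]
orientation: [[-0.937, 0.351, 0.0], [0.351, 0.937, 0.0], [-0.0, 0.0, -1.0]]
wrist_force: [0.0, -0.0, 0.3]
opening: 0.0855
grip_force: 0.0
```

Emit:
drive_tool(
  motion=[
    [[0,0,0],[0,0,0],0],
    [[0,0,0],[0,0,0],0.3],
    [[0,0,0],[0,0,0],0.6],
    [[0,0,0],[0,0,0],1],
    [[0,0,0],[0,0,0],1],
  ],
  newtons=70,
)

```text
time: 4.68
ee_pos: [0.4396, 0.3083, 0.2054]
orientation: [[-0.937, 0.35, 0.001], [0.35, 0.937, 0.001], [-0.001, 0.001, -1.0]]
wrist_force: [0.0, -0.8, 6.6]
opening: 0.0335
grip_force: 69.7
```

Emit:
drive_tool(
  motion=[
    [[0,0,0],[0,0,0],1],
    [[0,0,0],[0,0,0],1],
    [[0,0,0],[0,0,0],1],
    [[0,0,0],[0,0,0],1],
    [[0,0,0],[0,0,0],1],
  ],
)

```text
time: 5.3
ee_pos: [0.4396, 0.3083, 0.2054]
orientation: [[-0.937, 0.35, 0.001], [0.35, 0.937, 0.001], [-0.001, 0.001, -1.0]]
wrist_force: [-0.9, 1.5, 7.9]
opening: 0.0336
grip_force: 69.7
```

Emit:
drive_tool(
  motion=[
    [[0,0,0],[0,0,-10],1],
    [[0,0,0],[0,0,-30],1],
    [[0,0,0],[0,0,-60],1],
    [[0,0,0],[0,0,-95],1],
    [[0,0,0],[0,0,-95],1],
  ],
  newtons=90,
)

```text
time: 5.92
ee_pos: [0.44, 0.3084, 0.3019]
orientation: [[-0.937, 0.35, 0.003], [0.35, 0.937, 0.002], [-0.002, 0.003, -1.0]]
wrist_force: [0.1, -0.3, -5.1]
opening: 0.0332
grip_force: 90.5
```

```bash
cat > go.py <<'E'
from h import *
import sys
# target: coping-local x,y (mm), underside height above coping top (mm)
lx,ly,hz=map(float,sys.argv[1:4]);C=np.array([615.9,-17.5]);A=np.radians(11.47)
a=state();R=a["orientation"];p=a["ee_pos"]*1000
ex,ey=np.array([np.cos(A),np.sin(A)]),np.array([-np.sin(A),np.cos(A)])
T=np.r_[C+lx*ex+ly*ey,265.4+hz]
yaw=np.arctan2(R[1,1],R[0,1]);dy=(A+np.pi/2-yaw)
d=p[:2]-C
print("local now",(d@ex).round(1),(d@ey).round(1),(p[2]-265.4).round(1),"shift",(R.T@(T-p)).round(1),"turn tool z",round(-dy,3),"F",a["wrist_force"].round(1),"M",a["torque"].round(2),"t",a["time"],"tilt",R[:,2].round(4),"grip",a["grip_force"],a["opening"])
E
python3 go.py 0 45 50
python3 - <<'E'
from h import *
s=snapshot("wrist");save("w5",s["image"])
E
```

```text
local now -107.6 354.4 36.5 shift [-255.2 -205.4  -13.5] turn tool z -0.558 F [ 0.1 -0.3 -5.1] M [ 0.   -0.03  0.08] t 5.925 tilt [ 0.0034  0.0022 -1.    ] grip 90.53823351860046 0.03319797187698365
```

View pics/w5.png

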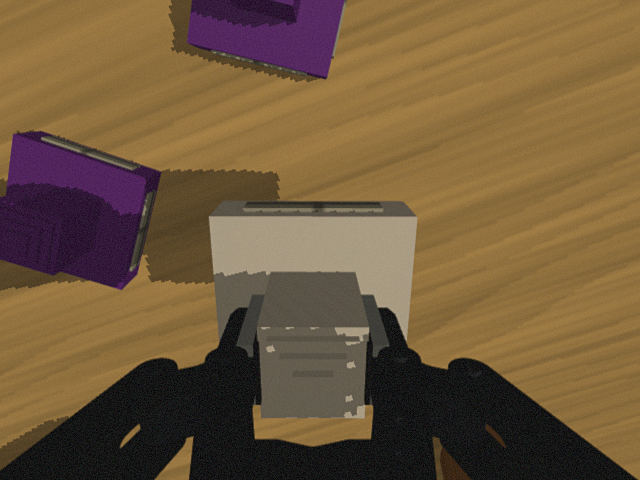

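The cap is held squarely by its neck at (313,340), and the underside hangs clear of the bench. I carry it over the coping.

Emit:
drive_tool(
  motion=[
    [[0,0,-0.08],[-35,-28,-5],1],
    [[0,0,-0.18],[-75,-60,-10],1],
    [[0,0,-0.28],[-115,-93,-13],1],
    [[0,0,-0.38],[-155,-125,-13],1],
    [[0,0,-0.48],[-195,-157,-13],1],
  ],
)

```text
time: 6.6
ee_pos: [0.5672, 0.0911, 0.3107]
orientation: [[-0.992, -0.125, -0.003], [-0.125, 0.992, -0.0], [0.003, -0.0, -1.0]]
wrist_force: [0.2, 0.3, -3.8]
opening: 0.0331
grip_force: 90.7
```

```bash
python3 go.py -0.3 50 25
```

```text
local now -26.1 116.1 45.3 shift [-30.8 -64.   20.3] turn tool z -0.075 F [ 0.2  0.3 -3.8] M [ 0.05 -0.06  0.02] t 6.6 tilt [-2.9e-03 -5.0e-04 -1.0e+00] grip 90.73142409324646 0.033055224986930413
```

Emit:
drive_tool(
  motion=[
    [[0,0,-0.04],[-15,-25,0],1],
    [[0,0,-0.075],[-31,-50,0],1],
    [[0,0,-0.075],[-31,-64,10],1],
    [[0,0,-0.075],[-31,-64,20],1],
    [[0,0,-0.075],[-31,-64,20],1],
  ],
)

```text
time: 7.22
ee_pos: [0.6044, 0.0335, 0.2908]
orientation: [[-0.981, -0.196, -0.004], [-0.196, 0.981, 0.0], [0.004, 0.001, -1.0]]
wrist_force: [0.2, -0.2, -3.7]
opening: 0.0326
grip_force: 90.9
```

```bash
python3 go.py -0.3 45 12
```

```text
local now -1.1 52.3 25.4 shift [-0.9 -7.3 13.4] turn tool z -0.003 F [ 0.2 -0.2 -3.7] M [0.02 0.05 0.05] t 7.225 tilt [-3.7e-03  1.0e-04 -1.0e+00] grip 90.92183232307434 0.032631151720056914
```

Emit:
drive_tool(
  motion=[
    [[0,0,0],[-1,-4,5],1],
    [[0,0,0],[-1,-7,10],1],
    [[0,0,0],[-1,-7,13],1],
    [[0,0,0],[-1,-7,13],1],
    [[0,0,0],[-1,-7,13],1],
  ],
)

```text
time: 7.85
ee_pos: [0.608, 0.0264, 0.2799]
orientation: [[-0.981, -0.196, 0.0], [-0.196, 0.981, -0.0], [-0.0, -0.0, -1.0]]
wrist_force: [-0.6, 0.2, -4.9]
opening: 0.0333
grip_force: 91.0
```

```bash
python3 go.py -0.3 22 11
```

```text
local now 1.0 44.6 14.5 shift [  1.2 -22.6   3.5] turn tool z -0.003 F [-0.6  0.2 -4.9] M [0.05 0.06 0.  ] t 7.85 tilt [ 2.e-04 -1.e-04 -1.e+00] grip 90.98085522651672 0.033333803697122896
```

Emit:
drive_tool(
  motion=[
    [[0,0,0],[0.5,-7,2],1],
    [[0,0,0],[0.5,-14,3],1],
    [[0,0,0],[0.5,-20,3],1],
    [[0,0,0],[0.5,-20,3],1],
    [[0,0,0],[0.5,-20,3],1],
  ],
)

```text
time: 8.48
ee_pos: [0.6114, 0.0065, 0.2767]
orientation: [[-0.981, -0.196, -0.0], [-0.196, 0.981, 0.0], [0.0, 0.0, -1.0]]
wrist_force: [-0.5, -0.1, -4.2]
opening: 0.0331
grip_force: 91.0
```

```bash
python3 go.py -0.3 16 10.5
```

```text
local now 0.4 24.4 11.3 shift [ 0.6 -8.4  0.8] turn tool z -0.003 F [-0.5 -0.1 -4.2] M [-0.    0.04  0.05] t 8.475 tilt [-0.  0. -1.] grip 91.01288080215454 0.03308077109548609
```

Emit:
drive_tool(
  motion=[
    [[0,0,-0.003],[0.5,0,0.5],1],
    [[0,0,-0.003],[0.5,0,1],1],
    [[0,0,-0.003],[0.5,0,1.5],1],
    [[0,0,-0.003],[0.5,0,2],1],
    [[0,0,-0.003],[0.5,0,2],1],
  ],
)

```text
time: 9.1
ee_pos: [0.6109, 0.0066, 0.2753]
orientation: [[-0.98, -0.199, 0.001], [-0.199, 0.98, 0.0], [-0.001, -0.0, -1.0]]
wrist_force: [-3.3, 1.3, 4.5]
opening: 0.0333
grip_force: 91.9
```

```bash
python3 go.py -0.3 16 10.5
```

```text
local now -0.1 24.6 9.9 shift [ 0.2 -8.6 -0.6] turn tool z 0.0 F [-3.3  1.3  4.5] M [ 0.15  0.63 -0.02] t 9.1 tilt [ 6.e-04  1.e-04 -1.e+00] grip 91.88837170600891 0.03332213234089515
```

Contact with the dowel's top at 9.9 mm, just as expected. I slide on with this light touch.

Emit:
drive_tool(
  motion=[
    [[0,0,0],[0,-1,0],1],
    [[0,0,0],[0,-2,0],1],
    [[0,0,0],[0,-3,0],1],
    [[0,0,0],[0,-4,0],1],
    [[0,0,0],[0,-5,0],1],
  ],
)

```text
time: 9.72
ee_pos: [0.6121, 0.0016, 0.2746]
orientation: [[-0.98, -0.199, 0.0], [-0.199, 0.98, -0.0], [-0.0, -0.0, -1.0]]
wrist_force: [0.4, 0.4, -4.9]
opening: 0.0332
grip_force: 91.2
```

Emit:
drive_tool(
  motion=[
    [[0,0,0],[0,-0.7,0],1],
    [[0,0,0],[0,-1.4,0],1],
    [[0,0,0],[0,-2,0],1],
    [[0,0,0],[0,-2.5,0],1],
    [[0,0,0],[0,-2.5,0],1],
  ],
)

```text
time: 10.35
ee_pos: [0.6124, -0.0009, 0.2746]
orientation: [[-0.98, -0.199, -0.0], [-0.199, 0.98, -0.0], [0.0, -0.0, -1.0]]
wrist_force: [0.4, -1.2, -5.0]
opening: 0.0329
grip_force: 91.2
```

```bash
python3 go.py -0.3 16 9
```

```text
local now -0.2 16.9 9.2 shift [ 0.1 -0.9  0.2] turn tool z -0.0 F [ 0.4 -1.2 -5. ] M [ 0.01 -0.01 -0.01] t 10.35 tilt [-1.e-04 -2.e-04 -1.e+00] grip 91.17440700531006 0.03289700767263519
```

Contact vanished below the dowel's top height, so the socket is over the dowel. I centre and lower.

Emit:
drive_tool(
  motion=[
    [[0,0,0],[0,-0.5,0],1],
    [[0,0,0],[0,-1,1],1],
    [[0,0,0],[0,-1,2],1],
    [[0,0,0],[0,-1,3],1],
    [[0,0,0],[0,-1,3],1],
  ],
)

```text
time: 10.98
ee_pos: [0.6125, -0.0018, 0.2716]
orientation: [[-0.98, -0.199, -0.0], [-0.199, 0.98, -0.0], [0.0, -0.0, -1.0]]
wrist_force: [-0.4, -0.0, -4.2]
opening: 0.033
grip_force: 91.2
```

```bash
python3 go.py -0.3 16 3
```

```text
local now -0.2 16.0 6.2 shift [ 0.1 -0.   3.2] turn tool z 0.0 F [-0.4 -0.  -4.2] M [-0.04 -0.01 -0.01] t 10.975 tilt [-3.e-04 -1.e-04 -1.e+00] grip 91.17498278617859 0.03299964328967042
```

Free at 6.2 mm; I continue down.

Emit:
drive_tool(
  motion=[
    [[0,0,0],[0,0,1],1],
    [[0,0,0],[0,0,2],1],
    [[0,0,0],[0,0,3],1],
    [[0,0,0],[0,0,4],1],
    [[0,0,0],[0,0,4],1],
  ],
)

```text
time: 11.6
ee_pos: [0.6126, -0.0019, 0.2676]
orientation: [[-0.98, -0.199, -0.0], [-0.199, 0.98, -0.0], [0.0, -0.0, -1.0]]
wrist_force: [0.1, 0.4, -4.9]
opening: 0.0331
grip_force: 91.2
```

Emit:
drive_tool(
  motion=[
    [[0,0,0],[0,0,0.5],1],
    [[0,0,0],[0,0,1],1],
    [[0,0,0],[0,0,1.5],1],
    [[0,0,0],[0,0,2],1],
    [[0,0,0],[0,0,2],1],
  ],
)

```text
time: 12.22
ee_pos: [0.6126, -0.0019, 0.2657]
orientation: [[-0.98, -0.199, -0.0], [-0.199, 0.98, -0.0], [0.0, -0.0, -1.0]]
wrist_force: [0.4, 0.5, -5.1]
opening: 0.033
grip_force: 91.2
```

```bash
python3 go.py -0.3 16 0
```

```text
local now -0.1 16.0 0.3 shift [0.2 0.  0.3] turn tool z 0.0 F [ 0.4  0.5 -5.1] M [ 0.01 -0.04 -0.06] t 12.225 tilt [-1.e-04 -1.e-04 -1.e+00] grip 91.17525100708008 0.03302409451163416
```

Emit:
drive_tool(
  motion=[
    [[0,0,0],[0,0,0.3],1],
    [[0,0,0],[0,0,0.6],1],
    [[0,0,0],[0,0,0.8],1],
    [[0,0,0],[0,0,1],1],
    [[0,0,0],[0,0,1],1],
  ],
)

```text
time: 12.85
ee_pos: [0.6125, -0.0018, 0.2655]
orientation: [[-0.98, -0.199, 0.001], [-0.199, 0.98, -0.0], [-0.001, -0.0, -1.0]]
wrist_force: [-4.8, 0.1, 6.0]
opening: 0.0333
grip_force: 92.5
```

```bash
python3 go.py -0.3 16 0
```

```text
local now -0.2 16.0 0.1 shift [ 0.1 -0.   0.1] turn tool z 0.0 F [-4.8  0.1  6. ] M [-0.06  0.7  -0.01] t 12.85 tilt [ 7.e-04 -1.e-04 -1.e+00] grip 92.52617239952087 0.03330563306479787
```

Emit:
drive_tool(
  motion=[
    [[0,0,0],[0.1,0,0.2],1],
    [[0,0,0],[0.2,0,0.4],1],
    [[0,0,0],[0.3,0,0.6],1],
    [[0,0,0],[0.3,0,0.6],1],
    [[0,0,0],[0.3,0,0.6],1],
  ],
)

```text
time: 13.48
ee_pos: [0.6123, -0.0018, 0.2655]
orientation: [[-0.98, -0.199, 0.002], [-0.199, 0.98, 0.0], [-0.002, -0.0, -1.0]]
wrist_force: [-4.5, 0.9, 11.4]
opening: 0.0327
grip_force: 92.8
```

```bash
python3 go.py -0.3 16 0; python3 - <<'E'
from h import *
s=snapshot("wrist");t=snapshot("top");save("w6",s["image"])
P=cloud(s);Z=P[...,2]
for zl,zh,z in((.055,.064,.06),(.081,.091,.086)):
    m=(Z>zl)&(Z<zh);m[:,:130]=0;m[:,500:]=0;m[330:]=0
    print(z,np.median(Z[m]),m.sum())
save("t6",cv2.resize(t["image"][130:340,170:510],(680,420)))
E
```

```text
local now -0.4 16.1 0.1 shift [-0.1 -0.1  0.1] turn tool z 0.0 F [-4.5  0.9 11.4] M [-0.03  0.97 -0.02] t 13.475 tilt [ 0.0016  0.     -1.    ] grip 92.80139565467834 0.03269432500090725
0.06 0.05974198919601201 32527
0.086 0.08577088936394218 16240
```

View pics/w6.png

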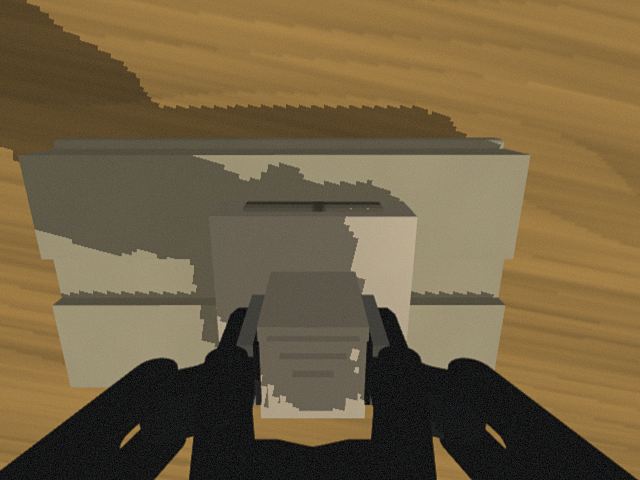

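View pics/t6.png

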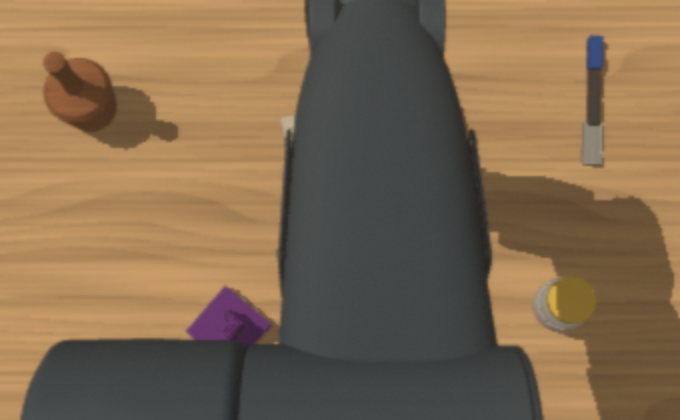

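The wrist view shows the cap square on the coping at (312,260), with its base top at 86 mm, so it is flush. In the top view the jar, mallet and chisel are unmoved. I trim the push.

Emit:
drive_tool(
  motion=[
    [[0,0,0],[0.1,0,0.1],1],
    [[0,0,0],[0.1,0,0.25],1],
    [[0,0,0],[0.1,0,0.25],1],
    [[0,0,0],[0.1,0,0.25],1],
    [[0,0,0],[0.1,0,0.25],1],
  ],
)

```text
time: 14.2
ee_pos: [0.6123, -0.0018, 0.2655]
orientation: [[-0.98, -0.199, 0.002], [-0.199, 0.98, 0.0], [-0.002, -0.0, -1.0]]
wrist_force: [-6.0, 0.8, 11.9]
opening: 0.0331
grip_force: 92.9
```

Emit:
drive_tool(
  motion=[
    [[0,0,0],[0,0,0],1],
    [[0,0,0],[0,0,0],1],
    [[0,0,0],[0,0,0],1],
    [[0,0,0],[0,0,0],1],
    [[0,0,0],[0,0,0],1],
  ],
)

```text
time: 14.82
ee_pos: [0.6123, -0.0018, 0.2655]
orientation: [[-0.98, -0.199, 0.002], [-0.199, 0.98, 0.0], [-0.002, -0.0, -1.0]]
wrist_force: [-5.4, 1.3, 12.2]
opening: 0.0329
grip_force: 92.9
```

Emit:
drive_tool(
  motion=[
    [[0,0,0],[0,0,0.1],1],
    [[0,0,0],[0,0,0.2],1],
    [[0,0,0],[0,0,0.2],1],
    [[0,0,0],[0,0,0.2],1],
    [[0,0,0],[0,0,0.2],1],
  ],
)

```text
time: 15.45
ee_pos: [0.6123, -0.0019, 0.2655]
orientation: [[-0.98, -0.199, 0.002], [-0.199, 0.98, 0.0], [-0.002, -0.0, -1.0]]
wrist_force: [-5.7, 0.6, 13.4]
opening: 0.0329
grip_force: 93.1
```

```bash
python3 go.py -0.3 16 0; python3 -c "
from plant import *
print(job_done())"
```

```text
local now -0.5 16.1 0.1 shift [-0.2 -0.1  0.1] turn tool z 0.0 F [-5.7  0.6 13.4] M [ 0.05  1.19 -0.02] t 15.45 tilt [ 2.1e-03  1.0e-04 -1.0e+00] grip 93.05225372314453 0.03290340883427051
the job is handed in; nothing more can be done
None
```

The cap is on the dowel, flush on the coping and square with it, and I handed the job in at 15.5 s with it still gripped and pressed down at 13.4 N at the wrist (about 18 N on the stone with the cap's weight); the jar, mallet and chisel were not moved.

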